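# Log a draw on the stroke counter and draw the dosing plunger to its mark

## Task

Log the next draw on the stroke counter: with the plunger still fully down, swing the counter's orange-knobbed lever to its stop and let it spring all the way back. Then pull the blue-handled plunger straight up out of the dosing unit until the whole green band has come out of the bore but nothing of the red band below it shows, and finish while still holding it there, steady and not wedged in the bore. Pull in line with the bore so that the plunger does not jam and the unit is not lifted, tipped or dragged along the bench, and leave the beaker, flask and tube rack alone.

Things in the scene. Friction and masses are not known exactly. Their poses are not given: they have to be found in the camera images.
- unit: Dosing unit, loose on the bench, 3 kg: grey foot 150 x 110 x 14 mm (x, y, z) with an upright aluminium block 60 x 60 mm, flat top 122 mm above the bench, white scale on the -x side. A vertical round bore, 21.5 mm wide and 100 mm deep, opens in the middle of the block's top. Origin: centre of the foot's underside; z up along the bore.
- plunger: Loose plunger, 0.3 to 0.55 kg: steel rod 20 mm in diameter, 128 mm long, with a blue T-bar handle on top; at the start it stands on the bore's floor. Origin: centre of the rod's foot, 22 mm above the unit's origin when fully down; z up the rod, x along the T-bar. Up from the foot: red band 8 to 44 mm, bare steel 44 to 56, green band 56 to 64, all hidden in the bore at the start.
- plunger_bar (a point): Centre of the blue T-bar handle: 60 mm long along the plunger's x, 16 mm wide, 26 mm high; 40 mm above the block's top (162 mm above the bench) when fully down. Pinch it across its width from above; below the bar the gap to the block's top is 27 mm. Its turn about the vertical differs from the unit's.
- bore_mouth (a point): Centre of the bore's mouth, in the flat top of the unit's block. With the plunger fully down 100 mm of rod is inside: the green band is fully out after 44 mm of pull, red begins to show after 56 mm, 50 mm is the middle. Only the plunger's weight and rubbing in the bore resist the pull; let go, it drops back.
- counter: Black stroke counter screwed to the bench, 80 x 80 x 60 mm, number window on its -x side, origin at the centre of its underside.
- lever_pivot (a point): Vertical hinge axis of the counter's lever, at the centre of the counter's top, 68 mm above the bench; fixed.
- lever_knob (a point): Middle of the upright orange knob at the lever's free end (moves with it): pin 14 mm in diameter, axis 78 mm from the hinge axis, 65 to 105 mm above the bench, this point at 87 mm. Steel lever arm 12 mm wide, 65 to 71 mm above the bench. At rest the lever points from the counter's centre to its -x side, swung 0.55 rad towards its +y side.
- lever (a joint): Angle of the counter's lever in rad: 0 at rest, growing as it is swung counter-clockwise seen from above, stop at 1.10. A spring pulls it back to 0; about 1 N at the knob starts it and 2.5 N holds it at the stop.
- beaker: Bystander: clear glass beaker 70 mm wide, 85 mm high, origin at the centre of its underside.
- flask: Bystander: amber volumetric flask 86 mm wide, 150 mm high, origin at the centre of its underside.
- rack: Bystander: yellow rack 60 x 160 mm with four blue-capped tubes, 112 mm high, origin at the centre of its underside.
Not all that is in view belongs to the job. Leave any brown or white look-alike of the plunger alone.

How it is judged:
By the outcome, as a careful person would: the job done as asked, in the order asked, and still so for the second after the job is handed in, while the arm keeps its last pose, push and grip.
It also fails if it takes over 58 s, if anything falls off the work surface, if the arm or the gripper's body presses on something with over 40 N, if the wrist force passes 120 N, or if a joint passes its speed limit or range.

## Robot

A 6-joint arm with a two-finger parallel gripper is mounted at the origin on the work surface. World frame = base frame: x ahead of the robot, y to its left, z up, the work surface at z = 0. Lengths are in mm, angles in degrees, forces in N, time in s.
With the tool pointing down it reaches from about 300 to 850 mm from the base axis. Payload 4.2 kg.
Tool frame: the origin (TCP) lies midway between the tips of the shut fingers; the grasp point (between the pads) lies 19 mm behind it; z points along the fingers, x is the direction in which the jaws open and shut, and the axes are right-handed (so a half turn about z gives the same grasp; the last joint's range is limited). The gripper opens to 91 mm and grips with 3 to 60 N. Pads are 32 mm wide; open, the fingers measure 118 mm over their backs; the gripper's body (76 mm by 178 mm) begins 60 mm behind the grasp point.
Start: joints at [71.104, 18.312, 89.639, -0, 72.044, -1.146], TCP at [175.302, 547.643, 213.976] pointing down, gripper open.
Joint ranges: [-177.97, 177.97], [-48.28, 115.42], [12.27, 149.76], [-77.06, 257.06], [2.81, 150.46], [-146.56, 146.56]. Speed limits (degrees/s): [147.25, 147.25, 180, 180, 180, 180].

## Interface

Orientations are given as [roll, pitch, yaw] about the fixed x, y, z axes, in that order (R = Rz(yaw) Ry(pitch) Rx(roll)).
In Python, from workcell import env gives the robot as it stands. The module is installed in compiled form; this text tells all that it offers.
- The arm moves only by the tool drive_tool, never from a script. Its argument "series" is a list of rows, each a list of 3 entries, a list of its own where there are three numbers: the closure, from 0 (fully open) to 1 (shut), then the shift along the tool's x, y, z in mm, then the turn, a rotation vector about the tool's x, y, z in rad. In form: [[gripper, [dx, dy, dz], [rx, ry, rz]], ...]. A call has exactly 5 rows; each row is the pose to reach, as a shift and turn from the pose commanded when the call began, along the tool's axes at that moment; what a row does not reach only later rows make up. A row lasts 1/10 s, in which the tool goes at most 50 mm and 8.59 degrees, less where a joint would pass 70% of its speed; a pose out of reach is approached as far as the arm can. A call with a gripper value outside its range is refused whole. The fingers move at their own pace and stop on an object; "squeeze" is the grip in N (left out, the last holds). Time passes only in rows, so rows that repeat a pose let the fingers close, or fill a call up. It gives the time, the measured TCP pose, the force and the opening at its end, in the units of the state.
- env.state(): the state, without advancing time (a new reading comes with each control period).
- env.grab_frame(name): name is "scene" or "side" or "wrist"; returns a dict with "image" (420x560x3 uint8, red, green, blue), "K" (3x3 intrinsics, pixels), "origin" and "orientation" of the camera in the world. Camera axes: x right, y down, z forward; pixel columns grow to the right and rows downward; lengths in mm; the calibration is good to about 2 mm. A picture is of the moment at which its call begins. There is no depth.
- env.job_done(): hands the job in, once; it reports no verdict.
The state is a dict: "time_s": time; "qpos": joint angles; "qvel": joint speeds; "effort": joint torques, N m; "ee_pos": TCP position; "ee_rot": TCP orientation; "force": force on the tool from outside, world axes, zero at the start; "torque": the same for the moment, N m; "gripper_width": finger opening in mm.
Only numpy, scipy, OpenCV 4.12 (cv2) and the standard library are available. Lean on these libraries where they do the work, as an engineer would, in place of code of your own. Each camera call takes 0.05 s, during which the arm holds its last target.

## Working session

There is one attempt and no reset: what is moved stays moved. The work goes in short steps, Python scripts to look and compute and a tool call to move; the robot and the scene stay as the last step left them, time stands still between calls to the robot, and variables do not carry over. Pictures are saved under pics/ and viewed, and the job is handed in when it is done.

Besides the shell and the picture viewer there is one more tool, called after ">>>" as name(argument=value, ...), one argument or row to a line, values as JSON. drive_tool: Moves the arm, as the interface text tells. Its arguments: {"type":"object","properties":{"series":{"type":"array","items":{"type":"array"}},"squeeze":{"type":"number"}},"required":["series"]}

```bash
mkdir -p pics; cat > h.py <<'E'
import numpy as np,cv2,json
from workcell import env
def grab(n,tag):
    f=env.grab_frame(n); cv2.imwrite(f'pics/{tag}.png',f['image'][:,:,::-1]); np.savez(f'pics/{tag}.npz',**{k:np.array(v) for k,v in f.items()}); return f
E
python3 - <<'E'
from h import *
for n in ['scene','side','wrist']:
    f=grab(n,n+'0'); print(n,f['K'],f['origin'],f['orientation'])
print(env.state())
E
```

```text
scene [[439.85654643   0.         283.5730874 ]
 [  0.         439.85654643 205.28577739]
 [  0.           0.           1.        ]] [1155.74465176  526.94274623  981.04103319] [-138.95043672   -1.04849887  136.09327168]
side [[493.29325504   0.         279.61342483]
 [  0.         493.29325504 205.26891102]
 [  0.           0.           1.        ]] [ 487.0890573  -873.66826041 1091.80557723] [-1.37424951e+02 -2.17828690e-02 -9.25004166e+00]
wrist [[331.89105261   0.         284.16699784]
 [  0.         331.89105261 209.95754425]
 [  0.           0.           1.        ]] [111.2633379  568.12332425 384.49299468] [1.66053305e+02 1.53555319e-01 7.22217068e+01]
{'time_s': 0.15, 'qpos': array([ 7.11041613e+01,  1.83439323e+01,  8.96907783e+01,  1.20404939e-03,
        7.20433759e+01, -1.14737952e+00]), 'qvel': array([ 0.10322595, -0.13706374, -0.23111314,  0.03572876,  0.06624555,
       -0.05717074]), 'effort': array([ 1.79213494e-03, -4.12767220e+01, -2.32155061e+01,  7.29023712e-02,
        4.32212523e-02, -9.19941021e-05]), 'ee_pos': array([175.16600971, 547.27045416, 213.30343801]), 'ee_rot': array([-1.79997292e+02,  7.80479807e-02,  7.22511707e+01]), 'force': array([-0.04221069,  0.23560263,  0.01964032]), 'torque': array([ 0.00993925, -0.05578911, -0.03121303]), 'gripper_width': 91.10112283856755}
```

View pics/scene0.png

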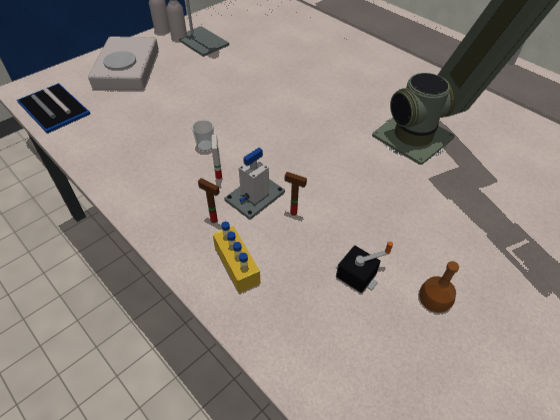

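View pics/side0.png

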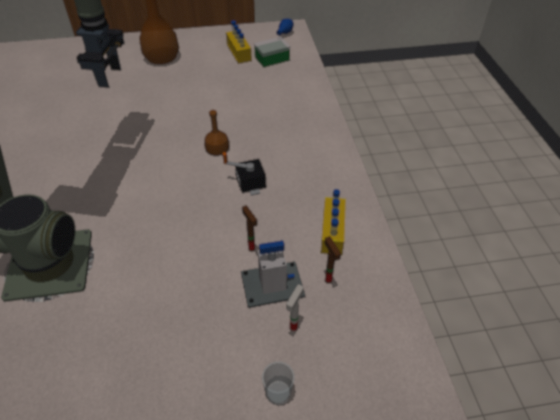

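View pics/wrist0.png

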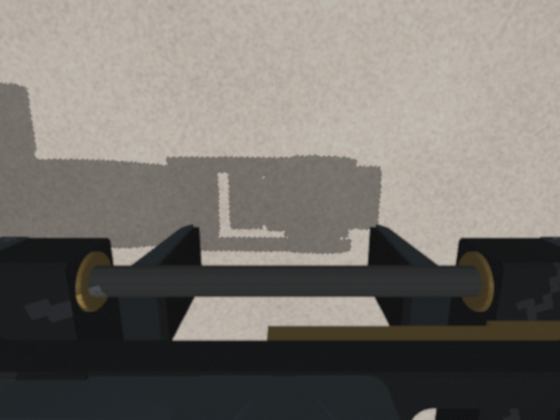

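The wanted blue T-bar is at scene (254,157) and side (271,247). These could be mistaken for it:
- brown T-bars at scene (208,187) and (295,180)
- white one at scene (217,150)
- small blue part on the foot at scene (244,198)
- blue tube caps at scene (225–243, 226–258)

The only blue bar standing in the grey block is the one at (254,157). The orange knob is at scene (389,247) and side (225,158). Next I'll check close crops.

```bash
cat >> h.py <<'E'
from scipy.spatial.transform import Rotation as Ro
def load(tag): return dict(np.load(f'pics/{tag}.npz'))
def ray(f,p):
    R=Ro.from_euler('xyz',f['orientation'],degrees=True).as_matrix()
    d=R@np.linalg.inv(f['K'])@np.array([p[0],p[1],1.]); return np.array(f['origin']),d/np.linalg.norm(d)
def plane(f,p,z):
    o,d=ray(f,p); return o+d*(z-o[2])/d[2]
def proj(f,P):
    R=Ro.from_euler('xyz',f['orientation'],degrees=True).as_matrix()
    c=f['K']@(R.T@(np.array(P,float)-f['origin'])); return c[:2]/c[2]
def tri(f,p,g,q):
    o1,d1=ray(f,p);o2,d2=ray(g,q)
    A=np.stack([d1,-d2],1); s=np.linalg.lstsq(A,o2-o1,rcond=None)[0]
    a=o1+s[0]*d1;b=o2+s[1]*d2; return (a+b)/2,np.linalg.norm(a-b)
E
python3 - <<'E'
from h import *
s=load('scene0');d=load('side0')
def blobs(f,roi,lo,hi,name):
    x0,y0,x1,y1=roi; hsv=cv2.cvtColor(f['image'][y0:y1,x0:x1],cv2.COLOR_RGB2HSV)
    m=cv2.inRange(hsv,lo,hi); n,l,st,c=cv2.connectedComponentsWithStats(m)
    for i in range(1,n):
        if st[i,4]>8: print(name,st[i],c[i]+[x0,y0])
    return m
blobs(s,(190,130,320,240),(100,120,40),(130,255,255),'s blue')
blobs(d,(230,220,330,320),(100,120,40),(130,255,255),'d blue')
blobs(s,(370,230,410,270),(3,150,120),(16,255,255),'s orange')
blobs(d,(210,140,250,175),(3,120,90),(16,255,255),'d orange')
a=cv2.resize(s['image'][130:240,190:320],None,fx=6,fy=5.4,interpolation=2); cv2.imwrite('pics/c1.png',a[:,:,::-1])
a=cv2.resize(d['image'][230:340,230:330],None,fx=5,fy=5,interpolation=2)
b=cv2.resize(s['image'][225:305,325:415],None,fx=5,fy=5,interpolation=2)
cv2.imwrite('pics/c2.png',a[:,:,::-1]);cv2.imwrite('pics/c3.png',b[:,:,::-1])
c=cv2.resize(d['image'][125:205,200:290],None,fx=5,fy=5,interpolation=2);cv2.imwrite('pics/c4.png',c[:,:,::-1])
E
```

```text
s blue [ 54  18  18  17 173] [252.58381503 156.21387283]
s blue [50 66  6  6 21] [242.52380952 198.38095238]
s blue [32 92  7  8 52] [225.  225.5]
s blue [ 37 102   8   8  55] [230.8        235.52727273]
d blue [ 30  22  23  11 190] [271.11052632 246.76842105]
d blue [58 54  6  4 21] [290.57142857 275.57142857]
s orange [18 12  5  4 17] [389.88235294 243.41176471]
d orange [13 12  3  4 12] [224.  153.5]
```

View pics/c1.png

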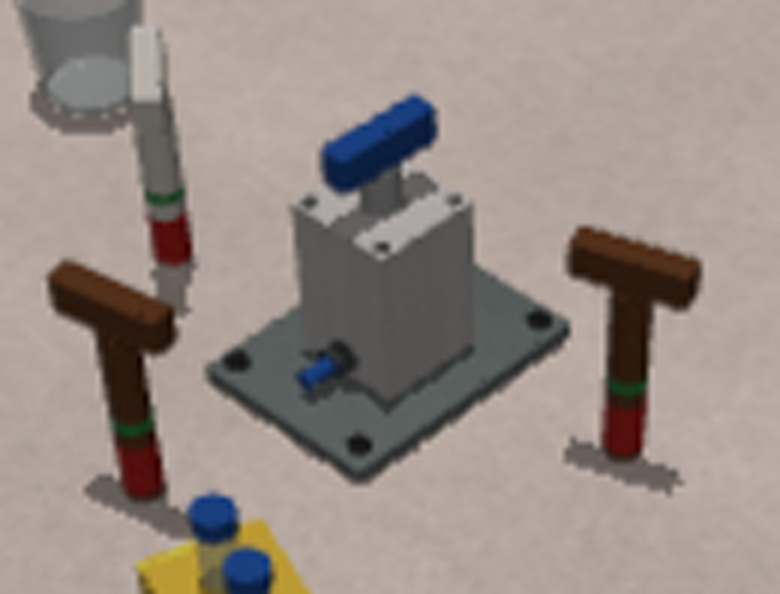

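View pics/c2.png

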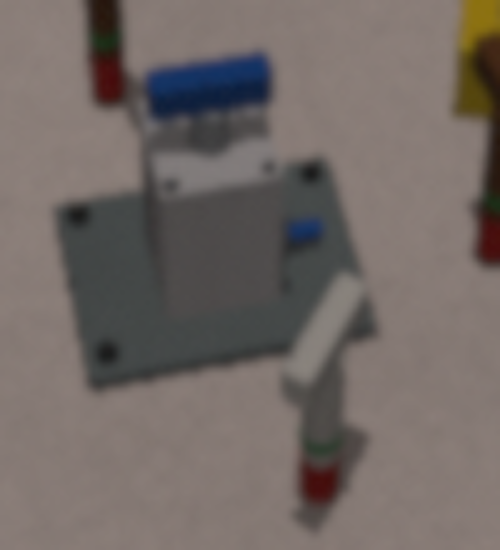

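View pics/c3.png

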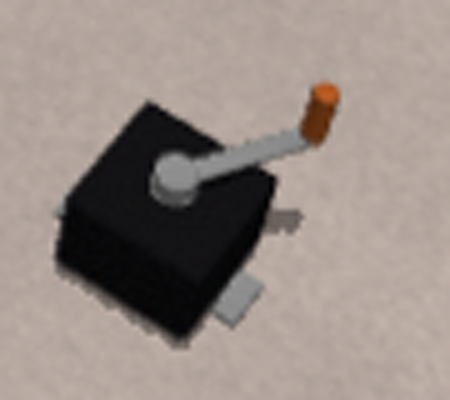

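View pics/c4.png

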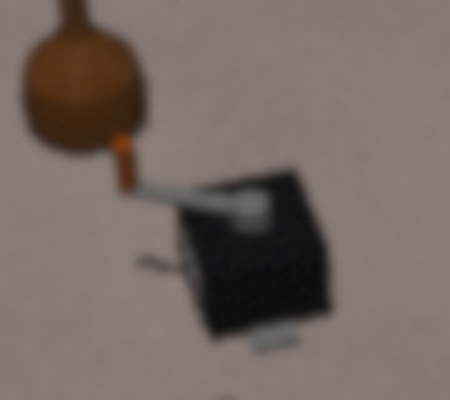

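The crops confirm the choice. The blue bar stands in the grey block, the brown and white ones stand free on the bench, and the lever's orange knob is at scene (389,248) and side (224.6,158). Triangulating now.

```bash
python3 - <<'E'
from h import *
s=load('scene0');d=load('side0')
for n,a,b in [('knobmid',(388.8,248),(224.6,158)),('pivot',(360,259.6),(250,165.8)),('bar',(253.2,156.6),(271.5,247.2)),('knobtop',(390,243),(224.3,153))]:
    P,e=tri(s,a,d,b); print(n,P.round(1),round(e,1))
# bar ends at z=175 top (crop corners) : use centerline of top face
def S(c): return (190+c[0]/6-.4,130+c[1]/5.4-.4)
def D(c): return (230+c[0]/5-.4,230+c[1]/5-.4)
print('bar mid S z162',plane(s,(253.2,156.6),162).round(1),'D',plane(d,(271.5,247.2),162).round(1))
print('baraxis S',[plane(s,S(c),175).round(1) for c in [(332,150),(425,103)]],[plane(d,D(c),162).round(1) for c in [(147,97),(271,82)]])
print('foot corners S',[plane(s,S(c),14).round(1) for c in [(208,368),(360,474),(568,322)]])
print('foot corners D',[plane(d,D(c),14).round(1) for c in [(57,207),(325,158),(378,328),(92,380)]])
print('block top S',[plane(s,S(c),122).round(1) for c in [(292,205),(382,257),(472,205)]])
B=lambda c:(325+c[0]/5-.4,225+c[1]/5-.4)
print('counter top S',[plane(s,B(c),60).round(1) for c in [(150,102),(275,180),(193,285),(65,200)]])
print('wands',[plane(s,p,0).round(1) for p in [(213,222),(294,214),(218,179)]])
print('flask', tri(s,(438,295),d,(217,143)),'beaker',plane(s,(205,147),0))
E
```

```text
knobmid [504.4 258.2  83.4] 4.8
pivot [577.  226.3  70.2] 3.2
bar [ 585.7 -160.9  160.4] 3.7
knobtop [505.1 257.2 104.3] 4.8
bar mid S z162 [ 588.7 -160.   162. ] D [ 584.  -160.9  162. ]
baraxis S [array([ 616. , -161.8,  175. ]), array([ 562.3, -159.6,  175. ])] [array([ 554. , -161.5,  162. ]), array([ 613.4, -162.1,  162. ])]
foot corners S [array([ 666.5, -208.2,   14. ]), array([ 661.2, -100.6,   14. ]), array([ 512.9, -112.4,   14. ])]
foot corners D [array([ 508. , -112.9,   14. ]), array([ 653.6, -104.3,   14. ]), array([ 661. , -213.1,   14. ]), array([ 513.9, -219.9,   14. ])]
block top S [array([ 621.3, -188.1,  122. ]), array([ 615.5, -131.3,  122. ]), array([ 559.9, -131.2,  122. ])]
counter top S [array([547.4, 183.9,  60. ]), array([538.5, 258.3,  60. ]), array([616.2, 268.8,  60. ]), array([624.7, 193.7,  60. ])]
wands [array([ 741.4, -168. ,    0. ]), array([551.4, -31.3,  -0. ]), array([ 624.3, -293.3,    0. ])]
flask (array([485.62411867, 409.88561058,  19.49287991]), np.float64(1.9223522558381467)) beaker [ 5.63208722e+02 -4.39834880e+02  1.13686838e-13]
```

```bash
cat >> h.py <<'E'
def rel(cur,tg):
    """cur,tg=(x,y,z,yawdeg) tool pointing down; -> shift in tool axes, rz rad"""
    R=Ro.from_euler('xyz',[180,0,cur[3]],degrees=True).as_matrix()
    return (R.T@(np.array(tg[:3],float)-np.array(cur[:3]))).round(1).tolist(), round(float(-np.radians(tg[3]-cur[3])),4)
def pusher(th,piv=(577.5,226.3),z=78,R=78,off=20.5):
    t=np.radians(th); u=np.array([np.cos(t),np.sin(t)]); tn=np.array([-u[1],u[0]])
    p=np.array(piv)+R*u-off*tn; return (p[0],p[1],z,th-90)
def absol(cur,s,rz):
    R=Ro.from_euler('xyz',[180,0,cur[3]],degrees=True).as_matrix()
    p=np.array(cur[:3])+R@np.array(s); return tuple(p.round(2))+(round(cur[3]-float(np.degrees(rz)),3),)
E
python3 - <<'E'
from h import *
c=(175.302,547.643,213.976,72.25)
t=pusher(138); print(t)
print(rel(c,(t[0],t[1],200,t[3])), rel(c,t))
E
```

```text
(np.float64(533.2518810431199), np.float64(293.7266562182775), 78, 48)
([-132.7, 418.3, 14.0], 0.4232) ([-132.7, 418.3, 136.0], 0.4232)
```

>>> drive_tool(
  series=[
    [1,[-14,42,0],[0,0,0.05]],
    [1,[-28,84,0],[0,0,0.1]],
    [1,[-42,126,0],[0,0,0.15]],
    [1,[-56,168,0],[0,0,0.2]],
    [1,[-70,210,0],[0,0,0.25]],
  ],
  squeeze=10,
)

```text
time_s: 0.65
ee_pos: [355.1, 415.6, 213.8]
ee_rot: [-180.0, 0.0, 57.8]
force: [0.5, 0.4, 0.1]
gripper_width: 54.3
```

```bash
python3 - <<'E'
from h import *
c=absol((175.302,547.643,213.976,72.25),[-70,210,0],.25)
print(c); t=pusher(138); print(rel(c,(t[0],t[1],200,t[3])), rel(c,t))
s=env.state();print(s['ee_pos'],s['ee_rot'],s['gripper_width'])
E
```

```text
(np.float64(353.96), np.float64(416.95), np.float64(213.98), 57.926)
([-9.2, 217.4, 14.0], 0.1732) ([-9.2, 217.4, 136.0], 0.1732)
[355.05081836 415.64804487 213.75871404] [-1.79995443e+02  1.46269234e-02  5.78232556e+01] 54.278087553417684
```

>>> drive_tool(
  series=[
    [1,[-2,45,0],[0,0,0.04]],
    [1,[-4,90,0],[0,0,0.08]],
    [1,[-6,135,0],[0,0,0.12]],
    [1,[-8,180,0],[0,0,0.15]],
    [1,[-9.2,217.4,10],[0,0,0.1732]],
  ],
)

```text
time_s: 1.15
ee_pos: [535.7, 292.4, 204.9]
ee_rot: [179.9, -0.1, 47.9]
force: [-0.7, 0.1, 0.2]
gripper_width: 14.1
```

>>> drive_tool(
  series=[
    [1,[0,0,30],[0,0,0]],
    [1,[0,0,60],[0,0,0]],
    [1,[0,0,90],[0,0,0]],
    [1,[0,0,115],[0,0,0]],
    [1,[0,0,126],[0,0,0]],
  ],
)

```text
time_s: 1.65
ee_pos: [531.7, 292.8, 75.1]
ee_rot: [-179.9, 0.3, 48.0]
force: [0.4, -0.2, -0.3]
gripper_width: 0.7
```

```bash
python3 - <<'E'
from h import *
for n in ['scene','side','wrist']: grab(n,n+'1')
s=env.state();print(s['ee_pos'],s['ee_rot'],s['gripper_width'])
a=load('scene1')['image'][190:310,310:460]; b=load('side1')['image'][90:210,170:320]
o=np.hstack([cv2.resize(x,(400,320),interpolation=2) for x in (a,b)]); cv2.imwrite('pics/c5.png',o[:,:,::-1])
for th in (141,156.2,188,219.2): print(pusher(th),rel(pusher(138),pusher(th)))
E
```

```text
[533.28976495 293.78395431  77.82820303] [-1.79983324e+02  3.23492791e-02  4.80061309e+01] 0.42165634608547425
(np.float64(529.7836830228779), np.float64(291.3184827117552), 78, 51) ([-4.1, -1.0, -0.0], -0.0524)
(np.float64(514.4058244829376), np.float64(276.5332063064078), 78, 66.19999999999999) ([-25.4, -2.5, -0.0], -0.3176)
(np.float64(497.4060420684762), np.float64(235.7449935343171), 78, 98) ([-67.1, 12.2, 0.0], -0.8727)
(np.float64(504.0977291764445), np.float64(192.88807641057733), 78, 129.2) ([-94.4, 45.8, 0.0], -1.4172)
```

View pics/c5.png

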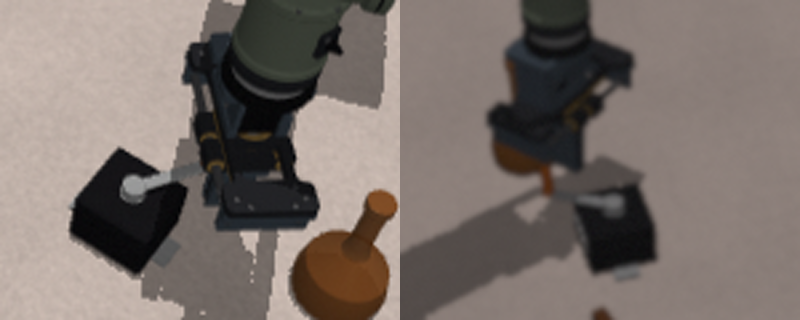

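View pics/wrist1.png

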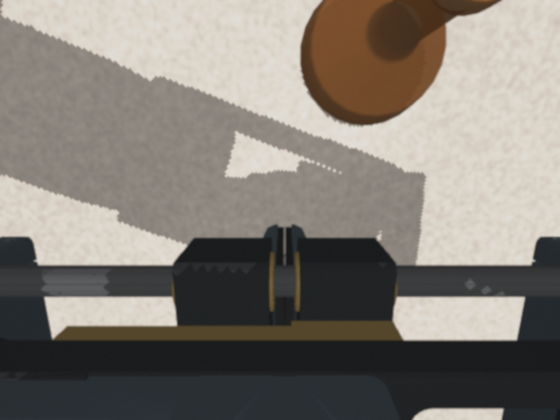

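The scene, side and wrist views show the shut fingers just behind the knob (side crop (545,180)), with the flask clear. Next is the swing along the arc.

```bash
python3 - <<'E'
from h import *
def seq(a,ths):
    for th in ths: print(th,rel(pusher(a),pusher(th)))
seq(138,[144,150,156,162,168]); seq(168,[174,180,186,192,198]); seq(198,[203,208,212,216,219])
seq(219,[221,223,225,227,229])
E
```

```text
144 ([-8.3, -1.7, -0.0], -0.1047)
150 ([-16.7, -2.6, -0.0], -0.2094)
156 ([-25.1, -2.5, -0.0], -0.3142)
162 ([-33.5, -1.6, -0.0], -0.4189)
168 ([-41.7, 0.2, 0.0], -0.5236)
174 ([-8.3, -1.7, -0.0], -0.1047)
180 ([-16.7, -2.6, -0.0], -0.2094)
186 ([-25.1, -2.5, -0.0], -0.3142)
192 ([-33.5, -1.6, -0.0], -0.4189)
198 ([-41.7, 0.2, 0.0], -0.5236)
203 ([-6.9, -1.5, -0.0], -0.0873)
208 ([-13.9, -2.4, -0.0], -0.1745)
212 ([-19.5, -2.6, -0.0], -0.2443)
216 ([-25.1, -2.5, -0.0], -0.3142)
219 ([-29.3, -2.2, -0.0], -0.3665)
221 ([-2.7, -0.7, -0.0], -0.0349)
223 ([-5.5, -1.2, -0.0], -0.0698)
225 ([-8.3, -1.7, -0.0], -0.1047)
227 ([-11.1, -2.1, -0.0], -0.1396)
229 ([-13.9, -2.4, -0.0], -0.1745)
```

>>> drive_tool(
  series=[
    [1,[-8.3,-1.7,0],[0,0,-0.1047]],
    [1,[-16.7,-2.6,0],[0,0,-0.2094]],
    [1,[-25.1,-2.5,0],[0,0,-0.3142]],
    [1,[-33.5,-1.6,0],[0,0,-0.4189]],
    [1,[-41.7,0.2,0],[0,0,-0.5236]],
  ],
)

```text
time_s: 2.3
ee_pos: [506.4, 263.5, 80.1]
ee_rot: [179.8, -0.2, 78.2]
force: [0.4, 1.6, -1.2]
gripper_width: 1.0
```

>>> drive_tool(
  series=[
    [1,[-8.3,-1.7,0],[0,0,-0.1047]],
    [1,[-16.7,-2.6,0],[0,0,-0.2094]],
    [1,[-25.1,-2.5,0],[0,0,-0.3142]],
    [1,[-33.5,-1.6,0],[0,0,-0.4189]],
    [1,[-41.7,0.2,0],[0,0,-0.5236]],
  ],
)

```text
time_s: 2.8
ee_pos: [497.3, 222.5, 79.9]
ee_rot: [179.9, -0.1, 108.2]
force: [-2.2, 2.0, 1.1]
gripper_width: 0.7
```

>>> drive_tool(
  series=[
    [1,[-6.9,-1.5,0],[0,0,-0.0873]],
    [1,[-13.9,-2.4,0],[0,0,-0.1745]],
    [1,[-19.5,-2.6,0],[0,0,-0.2443]],
    [1,[-19.5,-2.6,0],[0,0,-0.2443]],
    [1,[-19.5,-2.6,0],[0,0,-0.2443]],
  ],
)

```text
time_s: 3.3
ee_pos: [501.2, 203.0, 79.3]
ee_rot: [179.9, -0.0, 121.9]
force: [-1.6, 1.7, 2.1]
gripper_width: 0.1
```

```bash
python3 - <<'E'
from h import *
for n in ['scene','side']: grab(n,n+'2')
s=env.state();print(s['time_s'],s['ee_pos'],s['force'],s['torque'])
a=load('scene2')['image'][190:310,310:460]; b=load('side2')['image'][90:210,170:320]
o=np.hstack([cv2.resize(x,(400,320),interpolation=2) for x in (a,b)]); cv2.imwrite('pics/c6.png',o[:,:,::-1])
E
```

```text
3.4 [501.21274518 203.15246556  78.90030709] [-0.77988614  1.10755477  1.93455725] [ 0.32883871  0.21911754 -0.03059074]
```

View pics/c6.png

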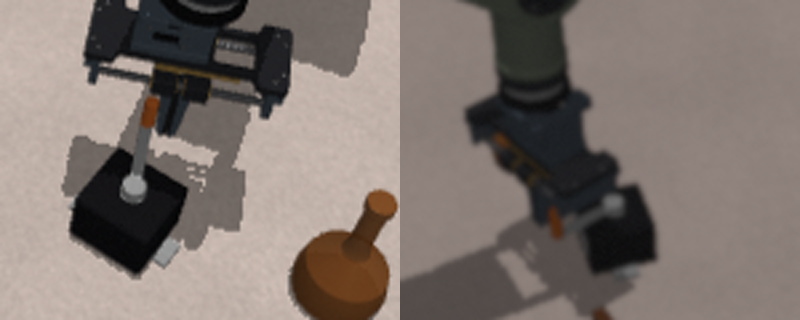

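The knob rides on the fingers. I'll push on in small steps until the force shows the stop.

>>> drive_tool(
  series=[
    [1,[-1.5,-0.3,0],[0,0,-0.0175]],
    [1,[-2.8,-0.7,0],[0,0,-0.0349]],
    [1,[-5.5,-1.2,0],[0,0,-0.0698]],
    [1,[-8.3,-1.7,0],[0,0,-0.1047]],
    [1,[-8.3,-1.7,0],[0,0,-0.1047]],
  ],
)

```text
time_s: 3.9
ee_pos: [504.2, 194.5, 78.1]
ee_rot: [179.9, 0.0, 128.0]
force: [0.1, 1.7, 1.7]
gripper_width: 0.5
```

>>> drive_tool(
  series=[
    [1,[-1.4,-0.4,0],[0,0,-0.0175]],
    [1,[-2.8,-0.7,0],[0,0,-0.0349]],
    [1,[-4.2,-1.0,0],[0,0,-0.0524]],
    [1,[-5.5,-1.2,0],[0,0,-0.0698]],
    [1,[-5.5,-1.2,0],[0,0,-0.0698]],
  ],
)

```text
time_s: 4.4
ee_pos: [505.7, 190.2, 77.9]
ee_rot: [180.0, -0.1, 132.0]
force: [-2.3, 6.0, 1.7]
gripper_width: 0.3
```

>>> drive_tool(
  series=[
    [1,[-0.7,-0.2,0],[0,0,-0.009]],
    [1,[-1.4,-0.4,0],[0,0,-0.0175]],
    [1,[-2.1,-0.5,0],[0,0,-0.0262]],
    [1,[-2.1,-0.5,0],[0,0,-0.0262]],
    [1,[-2.1,-0.5,0],[0,0,-0.0262]],
  ],
)

```text
time_s: 4.9
ee_pos: [505.8, 189.6, 77.9]
ee_rot: [180.0, -0.3, 133.4]
force: [-3.7, 10.5, 2.5]
gripper_width: 0.4
```

```bash
python3 - <<'E'
from h import *
grab('scene','scene3');grab('side','side3')
s=env.state();print(s['time_s'],s['ee_pos'],s['force'],pusher(222),pusher(223.5))
a=load('scene3')['image'][190:310,310:460]; b=load('side3')['image'][90:210,170:320]
o=np.hstack([cv2.resize(x,(400,320),interpolation=2) for x in (a,b)]); cv2.imwrite('pics/c7.png',o[:,:,::-1])
E
```

```text
5.0 [505.7823984  189.56904419  77.93876848] [-4.20729242 10.42888323  2.56570381] (np.float64(505.81752618240665), np.float64(189.34228162629566), 78, 132) (np.float64(506.80953025931956), np.float64(187.47851770163908), 78, 133.5)
```

View pics/c7.png

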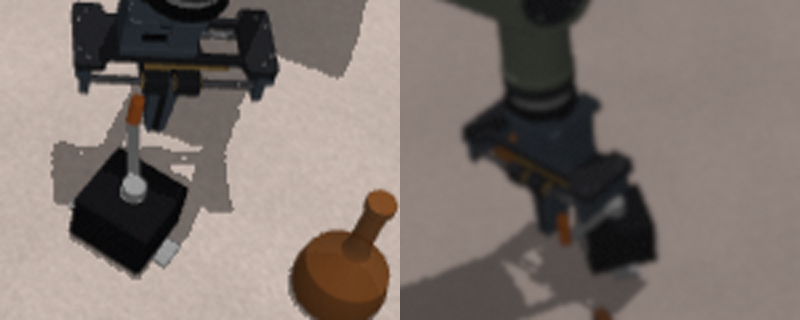

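The TCP has stalled while the force rose from 2.4 to 11 N, so the lever is at its stop. Now I'll back off along the same arc.

```bash
python3 - <<'E'
from h import *
P=plane(load('scene3'),(310+136*.375,190+110*.375),87);print(P,np.degrees(np.arctan2(P[1]-226.3,P[0]-577.5))%360)
def seq(a,ths):
    for th in ths: print(th,rel(pusher(a),pusher(th)))
seq(223.5,[219,213,207,201,195]); seq(195,[189,183,177,171,165]); seq(165,[159,153,147,141,135])
E
```

```text
[519.59232118 177.10222024  87.        ] 220.35089299497636
219 ([6.1, 1.8, 0.0], 0.0785)
213 ([13.9, 5.0, 0.0], 0.1833)
207 ([21.3, 9.0, 0.0], 0.288)
201 ([28.3, 13.8, 0.0], 0.3927)
195 ([34.7, 19.2, 0.0], 0.4974)
189 ([8.0, 2.6, 0.0], 0.1047)
183 ([15.8, 6.0, 0.0], 0.2094)
177 ([23.1, 10.2, 0.0], 0.3142)
171 ([30.0, 15.1, 0.0], 0.4189)
165 ([36.3, 20.7, 0.0], 0.5236)
159 ([8.0, 2.6, 0.0], 0.1047)
153 ([15.8, 6.0, 0.0], 0.2094)
147 ([23.1, 10.2, 0.0], 0.3142)
141 ([30.0, 15.1, 0.0], 0.4189)
135 ([36.3, 20.7, 0.0], 0.5236)
```

>>> drive_tool(
  series=[
    [1,[6.1,1.8,0],[0,0,0.0785]],
    [1,[13.9,5.0,0],[0,0,0.1833]],
    [1,[21.3,9.0,0],[0,0,0.288]],
    [1,[28.3,13.8,0],[0,0,0.3927]],
    [1,[34.7,19.2,0],[0,0,0.4974]],
  ],
)

```text
time_s: 5.5
ee_pos: [497.0, 225.8, 77.8]
ee_rot: [-180.0, 0.0, 104.8]
force: [0.8, 0.6, 1.0]
gripper_width: 0.5
```

>>> drive_tool(
  series=[
    [1,[8.0,2.6,0],[0,0,0.1047]],
    [1,[15.8,6.0,0],[0,0,0.2094]],
    [1,[23.1,10.2,0],[0,0,0.3142]],
    [1,[30.0,15.1,0],[0,0,0.4189]],
    [1,[36.3,20.7,0],[0,0,0.5236]],
  ],
)

```text
time_s: 6.0
ee_pos: [507.9, 266.0, 77.7]
ee_rot: [180.0, 0.1, 74.8]
force: [-0.1, -0.2, 0.7]
gripper_width: 0.7
```

>>> drive_tool(
  series=[
    [1,[8.0,2.6,0],[0,0,0.1047]],
    [1,[15.8,6.0,0],[0,0,0.2094]],
    [1,[23.1,10.2,0],[0,0,0.3142]],
    [1,[30.0,15.1,0],[0,0,0.4189]],
    [1,[36.3,20.7,0],[0,0,0.5236]],
  ],
)

```text
time_s: 6.5
ee_pos: [537.1, 295.3, 77.4]
ee_rot: [180.0, 0.1, 44.8]
force: [-0.6, 0.0, 0.0]
gripper_width: 0.2
```

>>> drive_tool(
  series=[
    [1,[0,0,-35],[0,0,0]],
    [1,[0,0,-75],[0,0,0]],
    [1,[0,0,-110],[0,0,0]],
    [1,[0,0,-130],[0,0,0]],
    [1,[0,0,-140],[0,0,0]],
  ],
)

```text
time_s: 7.0
ee_pos: [537.9, 295.5, 220.0]
ee_rot: [179.9, -0.1, 45.0]
force: [0.6, -0.2, -0.4]
gripper_width: 0.5
```

```bash
python3 - <<'E'
from h import *
for n in ('scene','side'): grab(n,n+'4')
c=pusher(135,z=218);print(c,env.state()['ee_pos'])
a=load('scene4')['image'][190:310,310:460]; b=load('side4')['image'][90:210,170:320]
o=np.hstack([cv2.resize(x,(400,320),interpolation=2) for x in (a,b)]); cv2.imwrite('pics/c8.png',o[:,:,::-1])
print(rel(c,(586,-161,230,90)))
E
```

```text
(np.float64(536.8413600817735), np.float64(295.95001794687494), 218, 45) [537.56136501 295.66165598 218.74167629]
([-288.4, 357.9, -12.0], -0.7854)
```

View pics/c8.png

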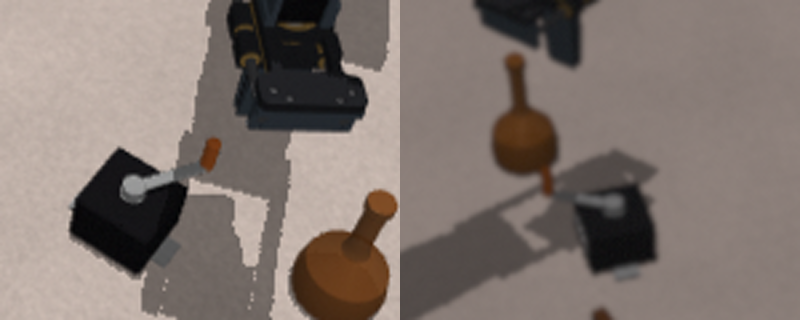

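The lever is back at rest, with the knob in the same place as at the start. Next is a close wrist view over the plunger before grasping.

```bash
python3 - <<'E'
from h import *
c=pusher(135,z=218)
t=(680,-161,300,90)
print(rel(c,t)); 
for k in range(1,11):
    f=k/10; x=tuple(np.array(c)*(1-f)+np.array(t)*f); print(rel(c,x) if k<=5 else rel(tuple((np.array(c)+np.array(t))/2),x))
E
```

```text
([-221.9, 424.3, -82.0], -0.7854)
([-22.2, 42.4, -8.2], -0.0785)
([-44.4, 84.9, -16.4], -0.1571)
([-66.6, 127.3, -24.6], -0.2356)
([-88.8, 169.7, -32.8], -0.3142)
([-110.9, 212.2, -41.0], -0.3927)
([-36.7, 30.7, -8.2], -0.0785)
([-73.5, 61.4, -16.4], -0.1571)
([-110.2, 92.1, -24.6], -0.2356)
([-147.0, 122.9, -32.8], -0.3142)
([-183.7, 153.6, -41.0], -0.3927)
```

>>> drive_tool(
  series=[
    [0.4,[-22,42,-8],[0,0,-0.0785]],
    [0.4,[-44.5,85,-16],[0,0,-0.157]],
    [0.4,[-66.5,127,-25],[0,0,-0.2356]],
    [0.4,[-89,170,-33],[0,0,-0.3142]],
    [0.4,[-111,212,-41],[0,0,-0.3927]],
  ],
)

```text
time_s: 7.6
ee_pos: [608.0, 65.4, 256.9]
ee_rot: [-179.8, 0.1, 67.7]
force: [0.7, 0.6, -0.2]
gripper_width: 37.6
```

>>> drive_tool(
  series=[
    [0.4,[-37,31,-8],[0,0,-0.0785]],
    [0.4,[-73.5,61.5,-16],[0,0,-0.157]],
    [0.4,[-110,92,-25],[0,0,-0.2356]],
    [0.4,[-147,123,-33],[0,0,-0.3142]],
    [0.4,[-184,154,-41],[0,0,-0.3927]],
  ],
)

```text
time_s: 8.1
ee_pos: [680.0, -163.4, 297.7]
ee_rot: [-179.8, -0.0, 90.2]
force: [1.2, 0.8, 0.2]
gripper_width: 55.0
```

>>> drive_tool(
  series=[
    [0.4,[0,0,0],[0,0,0]],
    [0.4,[0,0,0],[0,0,0]],
    [0.4,[0,0,0],[0,0,0]],
    [0.4,[0,0,0],[0,0,0]],
    [0.4,[0,0,0],[0,0,0]],
  ],
)

```text
time_s: 8.6
ee_pos: [680.1, -159.9, 299.9]
ee_rot: [-180.0, -0.0, 90.1]
force: [-0.3, 0.3, -0.6]
gripper_width: 54.7
```

```bash
python3 - <<'E'
from h import *
c=pusher(135,z=218); c=absol(c,[-111,212,-41],-.3927); c=absol(c,[-184,154,-41],-.3927);print(c)
s=env.state();print(s['ee_pos'],s['ee_rot'],s['gripper_width'])
f=grab('wrist','wrist5');print(f['origin'],f['orientation'])
hsv=cv2.cvtColor(f['image'],cv2.COLOR_RGB2HSV); m=cv2.inRange(hsv,(100,120,40),(130,255,255))
n,l,st,ce=cv2.connectedComponentsWithStats(m)
for i in range(1,n):
    if st[i,4]>30:
        print(st[i],ce[i]); 
        if st[i,4]>300:
            r=cv2.minAreaRect(np.argwhere(l==i)[:,::-1].astype(np.float32)); b=cv2.boxPoints(r); print(b, [plane(f,p,175).round(1) for p in b])
E
```

```text
(np.float64(680.12), np.float64(-161.38), np.float64(300.0), 90.0)
[ 680.12784896 -159.9130509   299.88285159] [-1.79975600e+02 -1.29153467e-02  9.00943052e+01] 54.66484225335906
[ 612.99551807 -160.07189875  471.19360524] [1.66093127e+02 3.35512808e-02 9.00655974e+01]
[ 272   57   19   74 1209] [281.66170389  92.66832093]
[[271.73032   57.099094]
 [288.92667   56.57799 ]
 [291.1459   129.81378 ]
 [273.94955  130.33488 ]] [array([ 556.4, -170.6,  175. ]), array([ 556. , -156.4,  175. ]), array([ 614.7, -154.2,  175. ]), array([ 615.2, -169.1,  175. ])]
[282 138   7  14  84] [284.58333333 144.44047619]
```

View pics/wrist5.png

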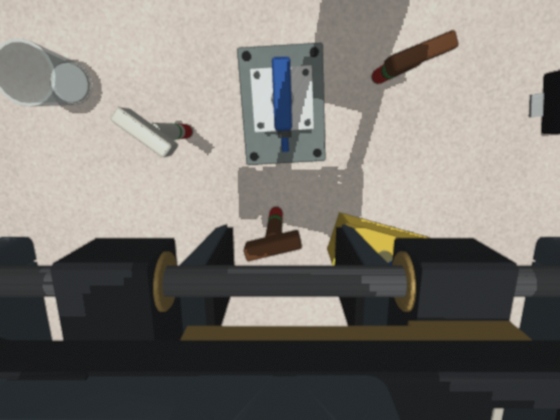

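The wrist view shows the blue bar at px (282,93) in the grey unit, centre ≈ (585.5, -162.5), yaw ≈ +1.8°. That agrees with the triangulation. The brown and white look-alikes are clear of the gripper.

```bash
python3 - <<'E'
from h import *
c=(680.1,-159.9,299.9,90.1)
print(rel(c,(585.5,-162.4,215,91.8)))
f=load('wrist5')
pts=[(258,74),(305,71),(259,125),(309,123)]  # block top screws
q=[plane(f,p,122) for p in pts];print(np.round(q,1),np.mean(q,0))
pts=[(247,56),(314,51),(254,156),(320,153)]
q=[plane(f,p,14) for p in pts];print(np.round(q,1),np.mean(q,0))
E
```

```text
([-2.3, -94.6, 84.9], -0.0297)
[[ 561.6 -186.1  122. ]
 [ 558.8 -139.9  122. ]
 [ 610.3 -185.9  122. ]
 [ 608.2 -135.   122. ]] [ 584.75298176 -161.72636653  122.        ]
[[ 524.4 -207.8   14. ]
 [ 518.4 -122.6   14. ]
 [ 650.4 -201.5   14. ]
 [ 646.3 -111.5   14. ]] [ 584.85741999 -160.8337116    14.        ]
```

>>> drive_tool(
  series=[
    [0.4,[-0.5,-22,15],[0,0,-0.007]],
    [0.4,[-1,-45,32],[0,0,-0.014]],
    [0.4,[-1.5,-68,52],[0,0,-0.021]],
    [0.4,[-1.9,-88,74],[0,0,-0.0297]],
    [0.4,[-2.0,-94.6,85],[0,0,-0.0297]],
  ],
)

```text
time_s: 9.15
ee_pos: [582.8, -162.3, 213.6]
ee_rot: [-179.8, -0.1, 91.7]
force: [-0.2, -0.2, 0.5]
gripper_width: 54.3
```

>>> drive_tool(
  series=[
    [0.4,[0,0,10],[0,0,0]],
    [0.4,[0,0,20],[0,0,0]],
    [0.4,[0,0,25],[0,0,0]],
    [0.4,[0,0,25],[0,0,0]],
    [0.4,[0,0,25],[0,0,0]],
  ],
)

```text
time_s: 9.65
ee_pos: [586.4, -163.3, 190.1]
ee_rot: [180.0, 0.0, 91.7]
force: [0.0, -0.4, 0.0]
gripper_width: 54.6
```

```bash
python3 - <<'E'
from h import *
for n in ('scene','side','wrist'): grab(n,n+'6')
s=env.state();print(s['time_s'],s['ee_pos'],s['ee_rot'],s['gripper_width'],s['force'])
a=load('scene6')['image'][110:230,180:330]; b=load('side6')['image'][190:310,200:350]
o=np.hstack([cv2.resize(x,(400,320),interpolation=2) for x in (a,b)]); cv2.imwrite('pics/c9.png',o[:,:,::-1])
E
```

```text
9.8 [ 586.27151552 -163.40692178  190.38799036] [1.79939017e+02 1.40064766e-02 9.17091560e+01] 54.88548059762362 [-0.04516118 -0.70652656  0.90125983]
```

View pics/c9.png

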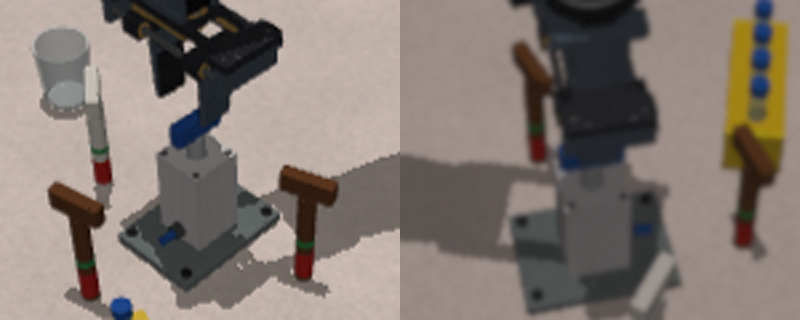

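View pics/wrist6.png

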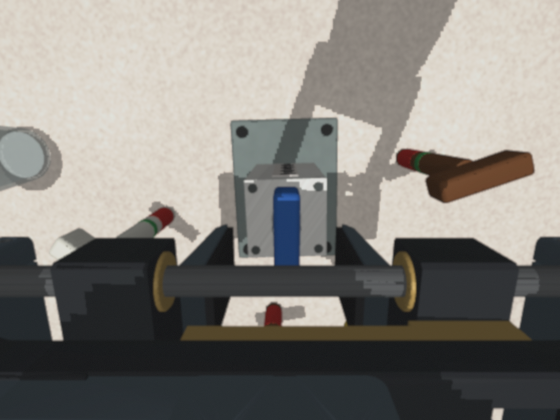

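```bash
python3 - <<'E'
from h import *
f=load('wrist6')
m=cv2.inRange(cv2.cvtColor(f['image'],cv2.COLOR_RGB2HSV),(100,120,40),(130,255,255))
for r in (195,205,215,225,235,245,255,262):
    c=np.flatnonzero(m[r,250:330])+250; a=plane(f,(c.min()-.5,r),175);b=plane(f,(c.max()+.5,r),175); print(r,c.min(),c.max(),((a+b)/2).round(1),(b-a).round(1)[1])
print(f['origin'],f['orientation'])
E
```

```text
195 274 298 [ 556.6 -163.4  175. ] 14.3
205 274 298 [ 562.5 -163.2  175. ] 14.4
215 274 298 [ 568.5 -163.1  175. ] 14.5
225 274 298 [ 574.5 -162.9  175. ] 14.6
235 275 298 [ 580.7 -162.4  175. ] 14.2
245 275 298 [ 586.9 -162.2  175. ] 14.3
255 275 298 [ 593.3 -162.   175. ] 14.4
262 275 297 [ 597.8 -162.2  175. ] 13.9
[ 519.00327212 -165.37709854  361.60755105] [1.66006715e+02 6.04143841e-02 9.16798954e+01]
```

The bar is centred ~1 mm to +y of the jaws and its yaw matches. I'll descend with that correction and close gently.

>>> drive_tool(
  series=[
    [0.4,[1,0,12],[0,0,0]],
    [0.4,[1,0,24],[0,0,0]],
    [0.4,[1,0,36],[0,0,0]],
    [0.4,[1,0,44],[0,0,0]],
    [0.4,[1,0,47],[0,0,0]],
  ],
)

```text
time_s: 10.3
ee_pos: [585.0, -162.1, 141.2]
ee_rot: [-179.9, -0.1, 91.7]
force: [0.8, 0.5, 0.2]
gripper_width: 54.5
```

>>> drive_tool(
  series=[
    [0.65,[0,0,0],[0,0,0]],
    [0.65,[0,0,0],[0,0,0]],
    [0.7,[0,0,0],[0,0,0]],
    [0.75,[0,0,0],[0,0,0]],
    [0.78,[0,0,0],[0,0,0]],
  ],
  squeeze=5,
)

```text
time_s: 10.8
ee_pos: [585.9, -162.3, 143.3]
ee_rot: [180.0, 0.0, 91.7]
force: [0.2, -0.1, -1.5]
gripper_width: 20.6
```

>>> drive_tool(
  series=[
    [0.8,[0,0,0],[0,0,0]],
    [0.85,[0,0,0],[0,0,0]],
    [0.9,[0,0,0],[0,0,0]],
    [1,[0,0,0],[0,0,0]],
    [1,[0,0,0],[0,0,0]],
  ],
  squeeze=5,
)

```text
time_s: 11.3
ee_pos: [585.9, -162.3, 143.2]
ee_rot: [180.0, 0.0, 91.7]
force: [0.5, -0.4, 2.5]
gripper_width: 19.2
```

>>> drive_tool(
  series=[
    [1,[0,0,0],[0,0,0]],
    [1,[0,0,0],[0,0,0]],
    [1,[0,0,0],[0,0,0]],
    [1,[0,0,0],[0,0,0]],
    [1,[0,0,0],[0,0,0]],
  ],
  squeeze=5,
)

```text
time_s: 11.8
ee_pos: [585.9, -162.4, 143.2]
ee_rot: [180.0, 0.0, 91.7]
force: [0.5, 0.5, 4.8]
gripper_width: 19.1
```

Width is 19.1 rather than 16, and there's an unexplained +4.8 N in z, so I'll look before pulling.

```bash
python3 - <<'E'
from h import *
for n in ('scene','side','wrist'): grab(n,n+'7')
s=env.state();print(s['time_s'],s['ee_pos'],s['ee_rot'],s['gripper_width'],s['force'],s['torque'])
a=load('scene7')['image'][120:220,200:310]; b=load('side7')['image'][210:310,220:330]
o=np.hstack([cv2.resize(x,(400,364),interpolation=2) for x in (a,b)]); cv2.imwrite('pics/c10.png',o[:,:,::-1])
E
```

```text
11.95 [ 585.89946092 -162.35314506  143.15763669] [1.79970148e+02 4.18108581e-03 9.17007269e+01] 19.52598878925165 [ 0.12714109 -0.194988    5.85098166] [ 1.09271606e-01  3.84715351e-02 -8.03644232e-05]
```

View pics/c10.png

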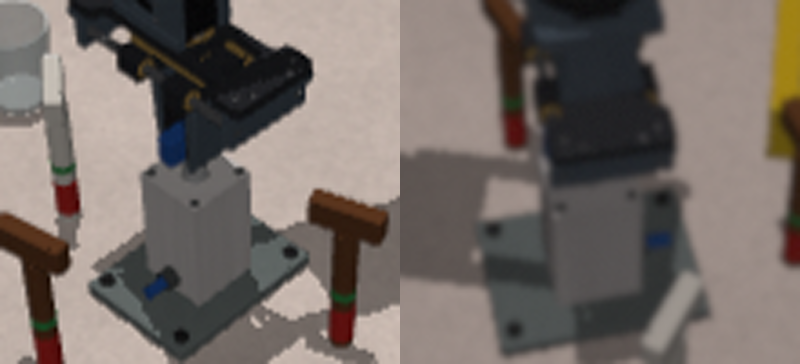

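View pics/wrist7.png

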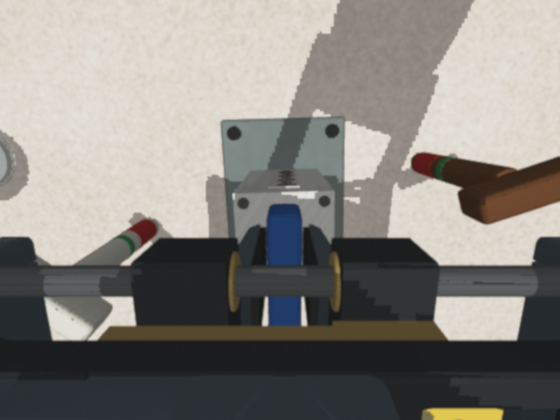

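The grip looks right: the bar is straight between the pads and nothing else is touched. I'll tighten the grip and watch the width and force.

>>> drive_tool(
  series=[
    [1,[0,0,0],[0,0,0]],
    [1,[0,0,0],[0,0,0]],
    [1,[0,0,0],[0,0,0]],
    [1,[0,0,0],[0,0,0]],
    [1,[0,0,0],[0,0,0]],
  ],
  squeeze=15,
)

```text
time_s: 12.45
ee_pos: [585.9, -162.3, 143.2]
ee_rot: [180.0, 0.0, 91.7]
force: [-0.7, 0.2, 6.4]
gripper_width: 19.2
```

>>> drive_tool(
  series=[
    [1,[0,0,0],[0,0,0]],
    [1,[0,0,0],[0,0,0]],
    [1,[0,0,0],[0,0,0]],
    [1,[0,0,0],[0,0,0]],
    [1,[0,0,0],[0,0,0]],
  ],
  squeeze=30,
)

```text
time_s: 12.95
ee_pos: [585.9, -162.3, 143.2]
ee_rot: [180.0, 0.0, 91.7]
force: [0.3, 0.3, 4.3]
gripper_width: 18.2
```

```bash
python3 - <<'E'
from h import *
s=env.state();print(s['time_s'],s['ee_pos'],s['ee_rot'],s['gripper_width'],s['force'],s['torque'])
E
```

```text
12.95 [ 585.90457694 -162.34465258  143.1800426 ] [1.79968057e+02 3.50331947e-03 9.16999739e+01] 18.237673222656838 [0.33642471 0.33532427 4.31506152] [ 0.06449235  0.01584881 -0.04021673]
```

Lateral forces are near zero. I'll pull slowly and straight up, reading the forces as I go.

>>> drive_tool(
  series=[
    [1,[0,0,-1],[0,0,0]],
    [1,[0,0,-2],[0,0,0]],
    [1,[0,0,-4],[0,0,0]],
    [1,[0,0,-6],[0,0,0]],
    [1,[0,0,-8],[0,0,0]],
  ],
)

```text
time_s: 13.45
ee_pos: [585.2, -162.2, 150.4]
ee_rot: [-179.9, -0.0, 91.7]
force: [-0.1, 0.0, -4.9]
gripper_width: 18.0
```

```bash
python3 - <<'E'
from h import *
s=env.state();print(s['time_s'],s['ee_pos'],s['ee_rot'],s['gripper_width'],s['force'],s['torque'])
for n in ('scene','side'): grab(n,n+'8')
a=load('scene8')['image'][120:220,200:310]; b=load('side8')['image'][210:310,220:330]
o=np.hstack([cv2.resize(x,(400,364),interpolation=2) for x in (a,b)]); cv2.imwrite('pics/c11.png',o[:,:,::-1])
E
```

```text
13.45 [ 585.24698995 -162.17619689  150.3515982 ] [-1.79905819e+02 -3.43241525e-02  9.17025363e+01] 18.015932417321643 [-0.07750069  0.04148399 -4.92149974] [ 0.02944563 -0.02957707 -0.02761646]
```

View pics/c11.png

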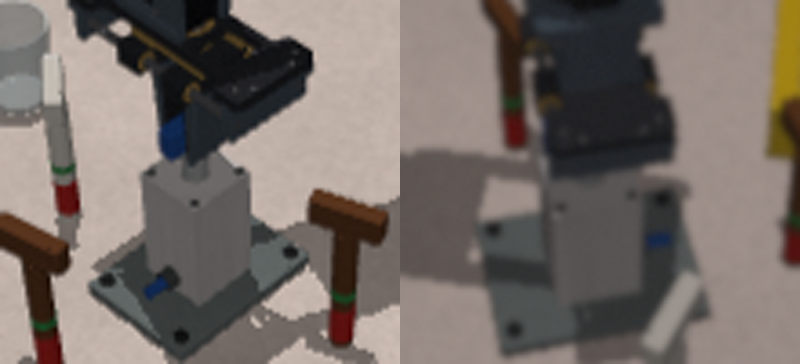

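The pull is −4.9 N, about the plunger's weight, with no jam and the unit still. Continuing.

>>> drive_tool(
  series=[
    [1,[0,0,-2.5],[0,0,0]],
    [1,[0,0,-5],[0,0,0]],
    [1,[0,0,-7.5],[0,0,0]],
    [1,[0,0,-10],[0,0,0]],
    [1,[0,0,-12],[0,0,0]],
  ],
)

```text
time_s: 14.05
ee_pos: [585.8, -162.3, 163.3]
ee_rot: [180.0, 0.0, 91.7]
force: [-0.1, 0.6, -4.0]
gripper_width: 18.4
```

>>> drive_tool(
  series=[
    [1,[0,0,-2.5],[0,0,0]],
    [1,[0,0,-5],[0,0,0]],
    [1,[0,0,-7.5],[0,0,0]],
    [1,[0,0,-10],[0,0,0]],
    [1,[0,0,-12],[0,0,0]],
  ],
)

```text
time_s: 14.55
ee_pos: [585.8, -162.3, 175.2]
ee_rot: [180.0, -0.0, 91.7]
force: [-0.6, -0.0, -4.8]
gripper_width: 18.6
```

>>> drive_tool(
  series=[
    [1,[0,0,-2.5],[0,0,0]],
    [1,[0,0,-5],[0,0,0]],
    [1,[0,0,-7.5],[0,0,0]],
    [1,[0,0,-10],[0,0,0]],
    [1,[0,0,-12],[0,0,0]],
  ],
)

```text
time_s: 15.05
ee_pos: [585.8, -162.3, 187.2]
ee_rot: [180.0, 0.0, 91.7]
force: [0.8, 0.5, -5.1]
gripper_width: 18.4
```

>>> drive_tool(
  series=[
    [1,[0,0,-2],[0,0,0]],
    [1,[0,0,-4],[0,0,0]],
    [1,[0,0,-6],[0,0,0]],
    [1,[0,0,-6],[0,0,0]],
    [1,[0,0,-6],[0,0,0]],
  ],
)

```text
time_s: 15.55
ee_pos: [585.7, -162.3, 192.9]
ee_rot: [180.0, -0.0, 91.7]
force: [-0.8, -0.1, -3.6]
gripper_width: 18.7
```

>>> drive_tool(
  series=[
    [1,[0,0,0],[0,0,0]],
    [1,[0,0,0],[0,0,0]],
    [1,[0,0,0],[0,0,0]],
    [1,[0,0,0],[0,0,0]],
    [1,[0,0,0],[0,0,0]],
  ],
)

```text
time_s: 16.05
ee_pos: [585.7, -162.3, 192.9]
ee_rot: [-180.0, -0.0, 91.7]
force: [1.1, -0.5, -4.5]
gripper_width: 18.2
```

```bash
python3 - <<'E'
from h import *
s=env.state();print(s['time_s'],s['ee_pos'],s['ee_rot'],s['gripper_width'],s['force'],s['torque'])
for n in ('scene','side','wrist'): grab(n,n+'9')
a=load('scene9')['image'][120:220,200:310]; b=load('side9')['image'][210:310,220:330]
o=np.hstack([cv2.resize(x,(400,364),interpolation=2) for x in (a,b)]); cv2.imwrite('pics/c12.png',o[:,:,::-1])
a=load('scene9')['image'][150:190,235:275];cv2.imwrite('pics/c13.png',cv2.resize(a,(560,560),interpolation=0)[:,:,::-1])
E
```

```text
16.05 [ 585.7366778  -162.29748862  192.87341883] [-1.79997920e+02 -5.98088906e-03  9.17040515e+01] 18.205973002565308 [ 1.12866054 -0.50590211 -4.47036781] [ 0.06104543 -0.02100333  0.02528973]
```

View pics/c12.png

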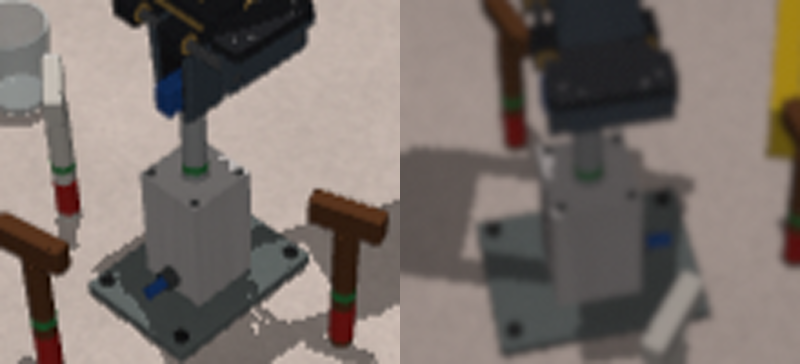

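View pics/c13.png

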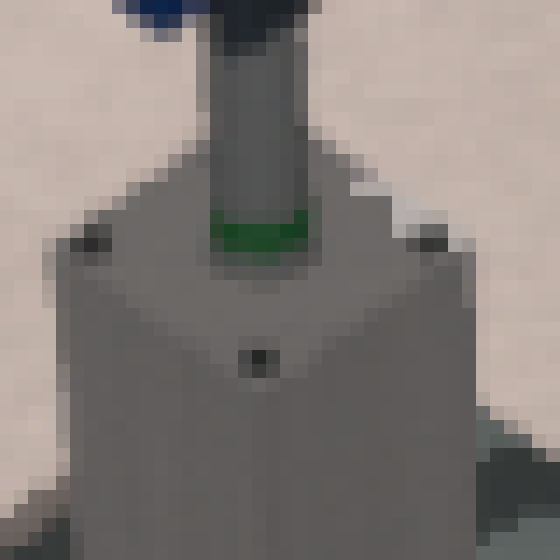

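View pics/wrist9.png

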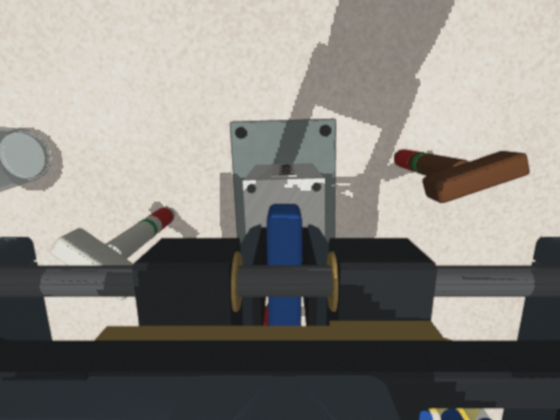

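The green band shows above the bore with no red. Next I'll check its height numerically in both views.

```bash
python3 - <<'E'
from h import *
for t,roi in (('scene9',(245,158,265,175)),('side9',(262,250,280,266))):
    f=load(t); ax=np.array([585.6,-162.2]); v=f['origin'][:2]-ax; v/=np.linalg.norm(v)
    for nm,z in (('mouth',122),('g_lo@50',128),('g_hi@50',136)): print(t,nm,proj(f,[*(ax+10*v),z]).round(1))
    x0,y0,x1,y1=roi; im=f['image'][y0:y1,x0:x1].astype(int)
    g=im[...,1]-(im[...,0]+im[...,2])/2; r=im[...,0]-im[...,1]
    c=int(round(proj(f,[*ax,130])[0]))-x0
    print('col',c+x0,[(y0+i,int(g[i,c-1:c+2].mean()),int(r[i,c-1:c+2].mean())) for i in range(y1-y0)])
# unit moved? compare foot/block screw between 0 and 9
for n,(x0,y0,x1,y1) in (('scene',(222,175,290,216)),('side',(240,262,305,305))):
    A=cv2.cvtColor(load(n+'0')['image'],6)[y0:y1,x0:x1].astype(np.float32);B=cv2.cvtColor(load(n+'9')['image'],6)[y0:y1,x0:x1].astype(np.float32)
    print(n,cv2.phaseCorrelate(A,B,cv2.createHanningWindow(A.shape[::-1],cv2.CV_32F)))
E
```

```text
scene9 mouth [254.1 168.7]
scene9 g_lo@50 [254.  167.2]
scene9 g_hi@50 [254.  165.1]
col 254 [(158, 0, 0), (159, 0, 0), (160, 0, 0), (161, 0, 0), (162, 0, 0), (163, 0, 0), (164, 0, 0), (165, 4, -5), (166, 34, -39), (167, 31, -34), (168, 10, -12), (169, 0, 0), (170, 0, 2), (171, 0, 3), (172, -1, 3), (173, -1, 3), (174, 0, 3)]
side9 mouth [272.5 261. ]
side9 g_lo@50 [272.5 259.5]
side9 g_hi@50 [272.4 257.5]
col 272 [(250, 0, 0), (251, 0, 0), (252, 0, 0), (253, 0, 1), (254, 0, 0), (255, 1, -1), (256, 5, -6), (257, 12, -13), (258, 17, -19), (259, 9, -10), (260, 2, -1), (261, -1, 2), (262, -1, 3), (263, -2, 4), (264, -2, 4), (265, -1, 3)]
scene ((-0.42765905873220333, 0.9294886468242822), 0.7320157109955211)
side ((0.06528870219419503, 0.33149185086729815), 0.5535210722758446)
```

```bash
python3 - <<'E'
from h import *
def sc(f,p,r=3):
    im=255-cv2.cvtColor(f['image'],cv2.COLOR_RGB2GRAY).astype(float); x,y=map(int,np.round(p)); w=im[y-r:y+r+1,x-r:x+r+1]; w=np.clip(w-np.percentile(w,60),0,None)
    yy,xx=np.mgrid[y-r:y+r+1,x-r:x+r+1]; return np.round([(w*xx).sum()/w.sum(),(w*yy).sum()/w.sum()],2)
for n,ps in (('scene',[(249.5,211.5),(279.5,188.5),(229,196),(253.5,175.5),(242.5,198)]),('side',[(245.5,273),(251,300),(292,264.5),(290.5,275.6)])):
    for p in ps: print(n,p,*[sc(load(n+k),p) for k in '06789'])
E
```

```text
scene (249.5, 211.5) [249.65 212.12] [249.43 211.91] [249.43 211.91] [249.4 211.9] [249.43 211.91]
scene (279.5, 188.5) [279.51 188.87] [279.51 188.86] [279.51 188.86] [279.49 188.87] [279.44 188.74]
scene (229, 196) [229.05 196.56] [229.19 196.39] [229.22 196.35] [229.22 196.38] [229.22 196.3 ]
scene (253.5, 175.5) [254.17 176.84] [253.23 175.66] [253.36 175.75] [253.35 175.74] [253.25 175.64]
scene (242.5, 198) [243.12 198.21] [243.09 197.11] [243.16 197.02] [243.3 196.9] [243.08 197.22]
side (245.5, 273) [245.2  272.82] [245.19 272.78] [245.17 272.82] [245.19 272.83] [245.22 272.82]
side (251, 300) [250.96 300.22] [250.96 300.19] [250.95 300.19] [250.95 300.2 ] [250.96 300.22]
side (292, 264.5) [291.72 264.35] [291.69 264.35] [291.67 264.33] [291.68 264.35] [291.7  264.33]
side (290.5, 275.6) [289.88 277.33] [290.6  275.28] [290.35 275.33] [290.56 275.26] [290.39 275.38]
```

The unit's screws are where they were to within a fraction of a pixel, the hold is steady, and the side force is about 1 N. Handing in.

```bash
python3 - <<'E'
from h import *
s=env.state();print(s['time_s'],s['ee_pos'],s['force'],s['torque'],abs(s['qvel']).max())
print(env.job_done())
E
```

```text
16.2 [ 585.74000668 -162.30026314  192.93013645] [-0.36847629 -0.44770626 -4.59711465] [ 0.08340853  0.01543227 -0.00929412] 0.090083886084643
the job is handed in; nothing more can be done
None
```

I logged the draw on the counter and then pulled the plunger up 50 mm, the middle of the allowed range. I handed in at 16.2 s, still holding it.

- **Lever:** With the plunger fully down, I pushed the orange knob round with the shut fingers. The tool stopped moving while the force rose from 2.4 to 11 N, and the knob measured 64° from rest against a stop at 63°. I backed off along the same arc, and pictures show the lever back at rest.
- **Plunger:** I gripped the blue bar at 30 N and pulled straight up; the tool rose 49.7 mm. The force stayed at 4 to 5 N, about the plunger's weight, with side forces of 1.2 N or less, so nothing jammed.
- **Band position:** Both cameras show the green band above the bore and no red. Their heights disagree by about 4 mm: the scene view suggests 48.4 mm of pull and the side view about 53 mm. Both are inside the 44 to 56 mm window.
- **Unit:** The foot screws stayed within 0.3 px between the first and last pictures. One whole-patch image comparison suggested a 0.9 px shift. I put that down to the moving arm shadow, because the screws did not move.
- **Gripper reading:** The gripper showed 18 to 19 mm on the 16 mm bar, which I could not explain. The tool's rise and the band's height show no sign of slip.
- **Other objects:** The arm did not go near the beaker, flask, rack or look-alikes, but I did not measure their positions again at the end.

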